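Empty the parts dish into the stock bin and log it

TASK

Pick up the steel parts dish (its two red lugs are there to hold it by) and tip it over the blue bin so that all four brass nuts drop into the bin, then set the dish, without dropping it, upright back on the black mat, its foot wholly on the mat. After that press the yellow key and then the green key fully down on the sloped terminal, one at a time, to log the refill. Do not press the red key, and leave the tin, the screwdriver and the wooden panel where they are.

Things in the scene. Friction and masses are not known exactly. Their poses are not given: they have to be found in the camera images.
- dish: Flared round steel dish (about 0.25 kg), open on top: foot 84 mm across, rim 156 mm across, 46 mm high, wall 4 mm leaning out 38 degrees from vertical, inner floor 5 mm up. Four nuts lie in it. Origin at the centre of the underside, z up out of the mouth. Two like red lug handles rise from the rim, on the dish's -x and +x sides.
- dish_lug_a (a point): Grip point, amid the red lug on the dish's -x side, at dish (-0.1045, 0, 0.0665). The lug is a flat plate 10 mm thick, 40 mm wide (dish y), 58 mm long, leaning 45 degrees: it rises outward from the rim along dish (-0.707, 0, 0.707) to 120 mm from the axis and 82 mm height. Pinch it across its thickness, tool tilted 45 degrees, fingers pointing down and in. Axes as the dish's.
- dish_lug_b (a point): Grip point, amid the red lug on the dish's +x side, at dish (+0.1045, 0, 0.0665). The lug is a flat plate 10 mm thick, 40 mm wide (dish y), 58 mm long, leaning 45 degrees: it rises outward from the rim along dish (+0.707, 0, 0.707) to 120 mm from the axis and 82 mm height. Pinch it across its thickness, tool tilted 45 degrees, fingers pointing down and in. Axes as the dish's.
- dish_rim (a point): Centre of the dish's mouth, 46 mm above its underside. Axes as the dish's.
- mat: Black square rubber mat with grey dots, 180 x 180 mm, 6 mm thick, fixed on the table; the dish starts standing on it. It may be left or right of the bin. Origin at the centre of the underside.
- bin: Blue open plastic bin, fixed, 220 mm along its x, 160 mm along its y, 85 mm high, wall and floor 5 mm; its rim flange stands out 3 mm. Empty at the start. Origin at the centre of the underside.
- nut0: Brass hex nut, 22 mm across flats, 25 mm across corners, 12 mm thick, 30 g, lying in the dish at the start. Origin at the centre of one flat face, z along the bore.
- nut1: Brass hex nut, 22 mm across flats, 25 mm across corners, 12 mm thick, 30 g, lying in the dish at the start. Origin at the centre of one flat face, z along the bore.
- nut2: Brass hex nut, 22 mm across flats, 25 mm across corners, 12 mm thick, 30 g, lying in the dish at the start. Origin at the centre of one flat face, z along the bore.
- nut3: Brass hex nut, 22 mm across flats, 25 mm across corners, 12 mm thick, 30 g, lying in the dish at the start. Origin at the centre of one flat face, z along the bore.
- terminal: Grey terminal on the table, fixed, 200 mm wide (y) and about 125 mm deep; its panel slopes 20 degrees, low edge (28 mm high) on its -x side, high edge (72 mm) on its +x side. Three keys in a row across it, a green display above them. It stands on the other side of the bin from the mat. Origin on the table under the panel's middle.
- key_yellow_top (a point): Centre of the top of the yellow key, a round spring key 30 mm across, standing 10 mm out of a black 46 mm collar, the +y end of the row, keys 58 mm apart; pressed along its own -z, which is square to the 20-degree panel. Its z axis points out of the panel.
- key_red_top (a point): Centre of the top of the red key, a round spring key 30 mm across, standing 10 mm out of a black 46 mm collar, the middle of the row, keys 58 mm apart; pressed along its own -z, which is square to the 20-degree panel. Its z axis points out of the panel.
- key_green_top (a point): Centre of the top of the green key, a round spring key 30 mm across, standing 10 mm out of a black 46 mm collar, the -y end of the row, keys 58 mm apart; pressed along its own -z, which is square to the 20-degree panel. Its z axis points out of the panel.
- key_yellow (a joint): Travel of the yellow key: 0 up, 0.006 m fully down (5 N); springs back.
- key_red (a joint): Travel of the red key: 0 up, 0.006 m fully down (5 N); springs back.
- key_green (a joint): Travel of the green key: 0 up, 0.006 m fully down (5 N); springs back.
- tin: Bystander: closed steel tin with a green band, 66 mm across, 100 mm high, loose. Origin at the centre of the underside.
- screwdriver: Bystander: screwdriver with a yellow handle, 200 mm long, 26 mm thick, lying loose. Origin under its middle, handle to its -x.
- panel: Bystander: wooden panel, 100 x 200 x 18 mm, loose, with three screw heads. Origin at the centre of the underside.

How it is judged:
By the outcome, as a careful person would: the job done as asked, in the order asked, and still so for the second after the job is handed in, with the robot touching nothing.
It also fails if it takes over 72 s, if anything falls off the work surface, if the arm or the gripper's body presses on something with over 40 N, if the wrist force passes 120 N, or if a joint passes its speed limit or range.

ROBOT

A 6-joint arm with a two-finger parallel gripper is mounted at the origin on the work surface. World frame = base frame: x ahead of the robot, y to its left, z up, the work surface at z = 0. Lengths are in m, angles in rad, forces in N, time in s.
With the tool pointing down it reaches from about 0.325 to 0.85 m from the base axis. Payload 4.4 kg.
Tool frame: the origin (TCP) lies on the centre line of the jaws, within the pads' length; the fingertips stand 14 mm ahead of it and the grasp point (between the pads) lies 5 mm behind it (tip_reach is the distance from the TCP to the fingertips, in m); z points along the fingers, y is the line along which they close (so a half turn about z gives the same grasp; the last joint's range is limited). The gripper opens to 94 mm and grips with 3 to 60 N. Pads are 16 mm wide; open, the fingers measure 119 mm over their backs; the gripper's body (75 mm by 177 mm) begins 78 mm behind the grasp point.
Start: joints at [-1.333, 0.207, 1.542, -0, 1.393, -0.15], TCP at [0.218, -0.532, 0.219] pointing down, gripper open.
Joint ranges: [-2.73, 2.73], [-0.86, 2.22], [0.23, 2.46], [-1.11, 4.25], [0.08, 2.63], [-2.82, 2.82]. Speed limits (rad/s): [2.79, 2.79, 3.14, 3.14, 3.14, 3.14].

INTERFACE

Orientations are given as a unit quaternion [x, y, z, w].
In Python, from workcell import * gives the robot as it stands. The module is installed in compiled form; this text tells all that it offers.
- The arm moves only by the tool drive_tool, never from a script. Its argument "rows" is text: rows parted by semicolons, each of 7 numbers parted by spaces: the shift along the tool's x, y, z in units of 40 mm (1.0 is 40 mm), then the turn, a rotation vector about the tool's x, y, z in units of pi rad (1.0 is pi rad), then the opening, from 0 (shut) to 1 (fully open). In form: dx dy dz ax ay az jaw; .... A call has 1 to 20 rows; each row shifts and turns the commanded pose from where the row before left it, along the tool's axes as they then stand; what a row does not reach is not made up. A row lasts 1/12 s, in which the tool goes at most 41.7 mm and 7.16 degrees, less where a joint would pass 70% of its speed; a pose out of reach is approached as far as the arm can. A call with a number of a shift or a turn outside -1 to 1 is refused whole. A call with a gripper value outside its range is refused whole. The fingers move at their own pace and stop on an object; the grip force is fixed at half the most. Time passes only in rows, so rows that do not move let the fingers close. It gives the time, the measured TCP pose, the force, the opening and the grip force at its end, in the units of the state.
- observe(): the state, without advancing time (a new reading comes with each control period).
- camera(name): name is "scene" or "top" or "wrist"; returns a dict with "pixels" (384x512x3 uint8, red, green, blue), "mtx" (3x3 intrinsics, pixels), "R" (3x3) and "t" (3): a world point X has camera coordinates R X + t; the wrist camera has in their place "T_tool_cam" (4x4, takes a point from camera to tool coordinates, whose origin is the TCP and whose axes are the flange's). Camera axes: x right, y down, z forward; pixel columns grow to the right and rows downward; lengths in m; the calibration is good to about 2 mm. A picture is of the moment at which its call begins: read the wrist's pose just before it. There is no depth.
- hand_in(): hands the job in; it is judged then, once.
Trained networks look in the newest picture that a camera, given by its name, has taken for a name from the list of things; names that differ only in an ending like _2 or _b are one class to them, and where a whole thing is asked for, a point or a joint stands for the part that bears it (a point fixed in the world has none). Each returns a list of dicts, best first, with "conf" (0 to 1); they miss things now and then, are a little off and sometimes report something else, mostly with a low value. They report only what shows in the picture. A call takes as long as a camera call.
- find_in(label, camera): "extent" ([left, top, right, bottom] in pixels, round what is visible of it).
- trace(label, camera): "pixels" (384x512 bool, what is visible of it) and "extent" ([left, top, right, bottom] in pixels, round what is visible of it).
- pinpoint(label, camera): "pixel" ([row, column] in pixels: a listed point, or the origin of a listed thing).
The state is a dict: "t": time; "joints": joint angles; "qd": joint speeds; "tau": joint torques, N m; "eef_pos": TCP position; "orientation": TCP orientation; "ft_force": force on the tool from outside, world axes, zero at the start; "moment": the same for the moment, N m; "opening": opening from 0.0 (shut) to 1.0 (fully open); "finger_force": force on a finger pad.
Only numpy, scipy, OpenCV 4.12 (cv2) and the standard library are available. Lean on these libraries where they do the work, as an engineer would, in place of code of your own. Each camera call takes 0.05 s, during which the arm holds its last target. There are 200 camera calls.

## Working session

There is one attempt and no reset: what is moved stays moved. The work goes in short steps, Python scripts to look and compute and a tool call to move; the robot and the scene stay as the last step left them, time stands still between calls to the robot, and variables do not carry over. Pictures are saved under pics/ and viewed, at most 14 in all, crops included, and the job is handed in when it is done.

Besides the shell and the picture viewer there is one more tool, called as name(argument=value, ...) on one line, values as JSON. drive_tool: Moves the arm, as the interface text tells. Shifts and turns lie within -1 to 1; 1 stands for 40 mm of shift or pi rad of turn. Its arguments: {"type":"object","properties":{"rows":{"type":"string"}},"required":["rows"]}

```bash
mkdir -p pics; cat > h.py <<'E'
from workcell import *
import numpy as np, cv2
from scipy.spatial.transform import Rotation as Rn
def ray(c,px):
    p=np.linalg.inv(c["mtx"])@np.array([px[1],px[0],1.0]); return -c["R"].T@c["t"], c["R"].T@p
def onz(c,px,z):
    o,d=ray(c,px); return o+d*(z-o[2])/d[2]
def tri(c1,p1,c2,p2):
    o1,d1=ray(c1,p1);o2,d2=ray(c2,p2);d1/=np.linalg.norm(d1);d2/=np.linalg.norm(d2)
    s=np.linalg.lstsq(np.c_[d1,-d2],o2-o1,rcond=None)[0]; a=o1+s[0]*d1;b=o2+s[1]*d2
    return (a+b)/2,np.linalg.norm(a-b)
E
cat > a.py <<'E'
from h import *
cs={n:camera(n) for n in("scene","top")}
for n in cs: cv2.imwrite(f"pics/{n}0.png",cs[n]["pixels"][:,:,::-1])
print(observe()["eef_pos"],observe()["t"])
for l in["dish","dish_lug_a","dish_rim","mat","bin","terminal","key_yellow_top","key_red_top","key_green_top","tin","screwdriver","panel","nut0"]:
    for n in cs:
        print(l,n,[(np.round(q["pixel"],1).tolist(),round(q["conf"],2)) for q in pinpoint(l,n)[:4]])
for n in cs: print(n,-cs[n]["R"].T@cs[n]["t"])
E
python3 a.py
```

```text
[ 0.21778131 -0.53140644  0.21840974] 0.1
dish scene [([261.0, 356.7], 0.76), ([242.8, 359.2], 0.73)]
dish top [([208.8, 158.6], 0.9), ([288.9, 242.1], 0.48)]
dish_lug_a scene [([220.2, 312.3], 0.92), ([223.6, 258.2], 0.71), ([249.7, 417.8], 0.68)]
dish_lug_a top [([209.3, 105.3], 0.91), ([195.1, 194.2], 0.59), ([206.1, 250.5], 0.51)]
dish_rim scene [([244.6, 359.8], 0.79)]
dish_rim top [([202.2, 154.9], 0.81), ([199.5, 160.6], 0.22)]
mat scene [([262.8, 356.9], 0.83)]
mat top []
bin scene [([225.0, 257.1], 0.91)]
bin top [([200.1, 251.6], 0.77)]
terminal scene [([184.8, 181.6], 0.58)]
terminal top [([219.8, 357.7], 0.85)]
key_yellow_top scene [([168.4, 202.1], 0.39)]
key_yellow_top top [([225.8, 344.2], 0.54), ([204.9, 250.6], 0.38)]
key_red_top scene [([164.8, 188.5], 0.5), ([227.8, 256.7], 0.45), ([273.1, 188.5], 0.18)]
key_red_top top [([228.0, 366.2], 0.55)]
key_green_top scene [([155.9, 168.4], 0.38), ([271.2, 189.3], 0.19)]
key_green_top top [([228.4, 390.4], 0.67)]
tin scene [([218.3, 124.4], 0.65), ([257.4, 357.3], 0.36)]
tin top [([152.7, 367.5], 0.68)]
screwdriver scene [([187.5, 307.6], 0.4)]
screwdriver top [([287.1, 244.3], 0.55)]
panel scene [([272.6, 190.3], 0.61)]
panel top [([132.7, 262.9], 0.98)]
nut0 scene [([262.2, 363.8], 0.6), ([257.1, 365.7], 0.47), ([260.0, 350.0], 0.45), ([247.8, 351.7], 0.39)]
nut0 top [([202.5, 149.6], 0.57), ([212.5, 154.8], 0.47), ([210.1, 165.9], 0.45), ([197.7, 162.0], 0.37)]
scene [1.15541947 0.45724658 0.56489462]
top [ 0.40534511 -0.00783309  0.97143587]
```

View pics/top0.png

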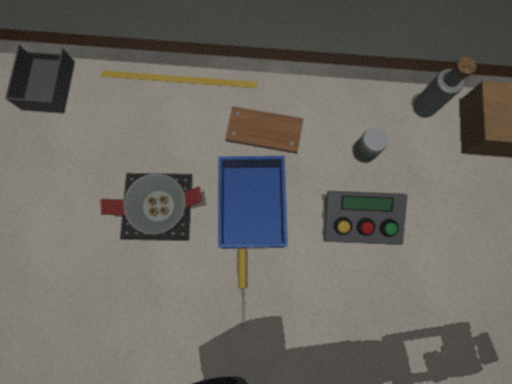

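View pics/scene0.png

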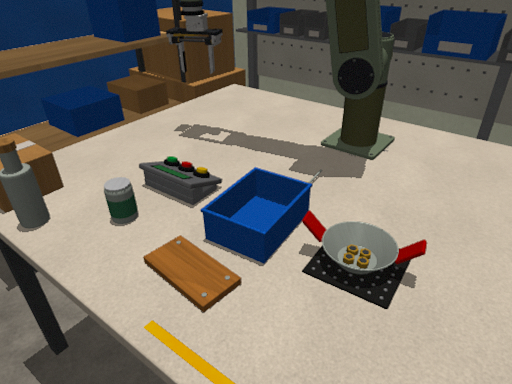

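```bash
cat > b.py <<'E'
from h import *
S=camera("scene");T=camera("top")
P={"dish":([261,356.7],[208.8,158.6],.006),"lug1":([220.2,312.3],[209.3,105.3],.0725),"lug2":([249.7,417.8],[195.1,194.2],.0725),"rim":([244.6,359.8],[202.2,154.9],.052),
"bin":([225,257.1],[200.1,251.6],.0),"Y":([168.4,202.1],[225.8,344.2],.06),"R":([164.8,188.5],[228,366.2],.06),"G":([155.9,168.4],[228.4,390.4],.06),"term":([184.8,181.6],[219.8,357.7],0),"tin":([218.3,124.4],[152.7,367.5],0),"panel":([272.6,190.3],[132.7,262.9],0),"scr":([187.5,307.6],[287.1,244.3],0)}
for k,(s,t,z) in P.items():
    x,e=tri(S,s,T,t); print(k,x.round(3),round(e,4),"scene",onz(S,s,z).round(3)[:2],"top",onz(T,t,z).round(3)[:2])
for l in["dish_rim","bin","mat","terminal","panel","tin","screwdriver"]:
  for n in("top",): 
    r=trace(l,n)
    if r:
        m=r[0]["pixels"].astype(np.uint8);c=max(cv2.findContours(m,0,2)[0],key=cv2.contourArea)
        print(l,n,r[0]["conf"],r[0]["extent"],cv2.minAreaRect(c))
E
python3 b.py
```

```text
dish [0.551 0.256 0.   ] 0.0008 scene [0.558 0.258] top [0.55  0.255]
lug1 [0.572 0.254 0.146] 0.1898 scene [0.569 0.15 ] top [0.529 0.367]
lug2 [0.56  0.261 0.063] 0.2135 scene [0.529 0.363] top [0.581 0.154]
rim [0.559 0.256 0.051] 0.0043 scene [0.558 0.258] top [0.559 0.254]
bin [0.591 0.014 0.011] 0.003 scene [0.58  0.007] top [0.594 0.013]
Y [ 0.535 -0.219  0.064] 0.0028 scene [ 0.529 -0.223] top [ 0.536 -0.221]
R [ 0.534 -0.274  0.057] 0.0036 scene [ 0.537 -0.268] top [ 0.535 -0.275]
G [ 0.542 -0.337  0.067] 0.0121 scene [ 0.534 -0.356] top [ 0.539 -0.335]
term [ 0.565 -0.271  0.006] 0.0069 scene [ 0.56  -0.283] top [ 0.564 -0.27 ]
tin [ 0.753 -0.294 -0.009] 0.005 scene [ 0.758 -0.279] top [ 0.751 -0.293]
panel [ 0.79  -0.005 -0.002] 0.006 scene [ 0.792 -0.006] top [ 0.787 -0.003]
scr [0.367 0.017 0.005] 0.008 scene [0.357 0.016] top [0.369 0.013]
dish_rim top 0.61 [100.9, 174.5, 202.6, 236.7] ((150.4306640625, 202.06568908691406), (94.32108306884766, 61.51374816894531), 19.983104705810547)
bin top 0.95 [218.6, 154.7, 288.0, 252.8] ((252.5, 202.0), (92.0, 69.0), 90.0)
mat top 0.7 [116.7, 170.7, 195.3, 240.2] ((155.5, 223.5), (33.0, 69.0), 90.0)
terminal top 0.72 [321.7, 191.2, 407.9, 244.1] ((364.9602966308594, 217.22286987304688), (81.3404312133789, 51.100303649902344), 2.337306022644043)
panel top 0.75 [224.6, 106.6, 301.9, 156.6] ((264.229736328125, 129.1216278076172), (72.49994659423828, 37.318565368652344), 9.462322235107422)
tin top 0.7 [354.5, 127.8, 388.9, 164.0] ((369.7500305175781, 144.75), (26.16295051574707, 38.18376159667969), 45.0)
screwdriver top 0.87 [234.3, 248.0, 245.8, 328.4] ((242.0, 268.5), (39.0, 12.0), 90.0)
```

The top view shows the mat and dish at about (157,207), with one lug by the bin and one on the far side. The bin is at (252,202). The keys run yellow, red, green at (344,227), (367,227) and (391,228). Next I refine the lugs and keys by colour in both cameras.

```bash
cat > c.py <<'E'
from h import *
from scipy.optimize import least_squares
C={"scene":camera("scene"),"top":camera("top")}
def blobs(img,lo,hi,amin):
    h=cv2.cvtColor(img,cv2.COLOR_RGB2HSV); m=cv2.inRange(h,lo,hi)
    n,_,st,ce=cv2.connectedComponentsWithStats(m)
    return [(ce[i][::-1].round(1).tolist(),int(st[i,4])) for i in range(1,n) if st[i,4]>amin]
for n,c in C.items():
    im=c["pixels"]
    print(n,"red",blobs(im,(0,180,60),(6,255,255),30)+blobs(im,(174,180,60),(180,255,255),30))
    print(n,"yel",blobs(im,(18,150,100),(32,255,255),20)); print(n,"grn",blobs(im,(50,150,60),(85,255,255),20))
    print(n,"black mat", )
T=C["top"]
# mat & bin corners in top from eyeballed picture, refined by corners
g=cv2.cvtColor(T["pixels"],cv2.COLOR_RGB2GRAY)
for nm,z,pts in(("mat",.006,[(125,174),(192,174),(190,240),(121,239)]),("bin",.085,[(219,156),(285,156),(287,247),(219,248)])):
    p=cv2.cornerSubPix(g,np.array(pts,np.float32).reshape(-1,1,2),(4,4),(-1,-1),(3,30,.01)).reshape(-1,2)
    w=np.array([onz(T,q[::-1],z)[:2] for q in p]); print(nm,p.round(1).tolist(),w.round(3).tolist(),w.mean(0).round(3))
E
python3 c.py; python3 - <<'E'
import cv2
a=cv2.imread('pics/scene0.png')[140:200,130:230];b=cv2.imread('pics/top0.png')[185:250,320:410]
import numpy as np
a=cv2.resize(a,(400,300));b=cv2.resize(b,(400,300));cv2.imwrite('pics/crop.png',np.hstack([a,b]))
E
```

```text
scene red [([164.2, 186.0], 43), ([225.3, 313.6], 322), ([251.4, 410.9], 385)]
scene yel [([169.4, 201.2], 46), ([248.5, 352.2], 34), ([257.0, 363.4], 83), ([256.1, 348.6], 44), ([354.1, 187.3], 1181)]
scene grn [([158.8, 171.4], 35), ([171.5, 171.0], 102)]
scene black mat
top red [([228.8, 367.4], 46)]
top yel [([73.3, 106.6], 24), ([74.7, 122.6], 54), ([76.6, 150.4], 40), ([78.0, 164.8], 21), ([79.1, 182.0], 51), ([82.3, 224.0], 153), ([226.8, 344.0], 74), ([270.6, 241.7], 23), ([279.7, 242.0], 30)]
top grn []
top black mat
mat [[126.0999984741211, 172.60000610351562], [191.6999969482422, 173.6999969482422], [188.39999389648438, 240.0], [119.80000305175781, 238.8000030517578]] [[0.641, 0.355], [0.652, 0.179], [0.475, 0.167], [0.464, 0.344]] [0.558 0.261]
bin [[218.3000030517578, 156.60000610351562], [285.0, 156.0], [286.5, 245.3000030517578], [218.0, 246.1999969482422]] [[0.681, 0.103], [0.696, -0.063], [0.475, -0.08], [0.461, 0.081]] [0.578 0.01 ]
```

```bash
cat > d.py <<'E'
from h import *
from scipy.optimize import least_squares
C={"scene":camera("scene"),"top":camera("top")}
def red(im):
    i=im.astype(int); m=((i[...,0]>90)&(i[...,0]>2.2*i[...,1])&(i[...,0]>2.2*i[...,2])).astype(np.uint8)
    n,_,st,ce=cv2.connectedComponentsWithStats(m); return [(ce[k],int(st[k,4])) for k in range(1,n) if st[k,4]>30]
B={n:red(c["pixels"]) for n,c in C.items()}
for n in B: print(n,[(c.round(1).tolist(),a) for c,a in B[n]])
def proj(c,X): p=c["mtx"]@(c["R"]@X+c["t"]); return p[:2]/p[2]
obs=[]
sc=sorted([c for c,a in B["scene"] if a>150],key=lambda c:c[0]); tp=sorted([c for c,a in B["top"] if a>100],key=lambda c:c[0])
print(sc,tp)
obs=[("scene",sc[0],1),("scene",sc[1],-1),("top",tp[0],-1),("top",tp[1],1)]
def f(q):
    r=[]
    for n,p,s in obs:
        d=s*np.array([np.sin(q[2]),-np.cos(q[2])])*.1045
        r+=list(proj(C[n],np.array([q[0]+d[0],q[1]+d[1],.0725]))-p)
    return r
s=least_squares(f,[.555,.256,.2]);print("dish",s.x,np.array(f(s.x)).round(1))
for k,p,t in(("Y",(169.4,201.2),(226.8,344)),("R",(164.2,186),(228.8,367.4)),("G",(158.8,171.4),(228.6,391))):
    x,e=tri(C["scene"],p,C["top"],t);print(k,x.round(4),round(e,4))
E
python3 d.py
```

```text
scene [([185.8, 163.9], 38), ([313.9, 224.5], 306), ([411.3, 250.3], 336)]
top [([193.3, 196.0], 128), ([111.6, 206.7], 150), ([367.3, 227.4], 91)]
[array([313.86928105, 224.51960784]), array([411.33630952, 250.33630952])] [array([111.56666667, 206.67333333]), array([193.2890625, 195.9921875])]
dish [0.55763332 0.25480902 0.20638598] [-3.  -1.5  2.4  0.3 -1.8 -0.1  1.3  0. ]
Y [ 0.5341 -0.2211  0.0594] 0.0009
R [ 0.5347 -0.2801  0.0567] 0.0024
G [ 0.5391 -0.3371  0.0583] 0.0011
```

View pics/crop.png

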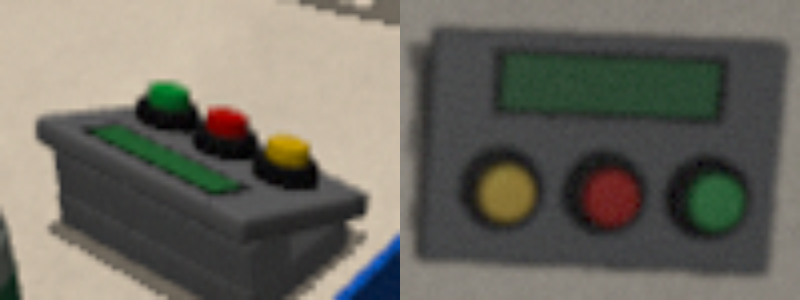

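```bash
cat > e.py <<'E'
from h import *
o=observe();R=Rn.from_quat(o["orientation"]);print(R.as_matrix().round(3))
j=o["joints"];M=Rn.from_euler('ZYZYZ',[j[0],j[1]+j[2],j[3],j[4],j[5]]);print((M.inv()*R).as_matrix().round(3))
K=M.inv()*R
def goal(yaw,tip,flip):
    # held at +y lug; tip about dish +x(t) axis
    u=np.array([np.sin(yaw),-np.cos(yaw),0]);t=np.array([np.cos(yaw),np.sin(yaw),0])
    z=(u+[0,0,-1])/2**.5; x=t*(-1 if flip else 1); m=np.c_[x,np.cross(z,x),z]
    return Rn.from_rotvec(t*tip)*Rn.from_matrix(m)
for nm,yaw,tip,j1 in(("pick",.206,0,.35),("over",.0,0,-.1),("90",.0,1.57,-.1),("110",.0,1.92,-.1)):
  for fl in(0,1):
    for f in (1.5,1.9):
      e=(Rn.from_euler('ZY',[j1,f]).inv()*goal(yaw,tip,fl)*K.inv()).as_euler('ZYZ');print(nm,fl,f,e.round(2))
E
python3 e.py
```

```text
[[ 0.925  0.379  0.   ]
 [ 0.379 -0.925 -0.   ]
 [-0.     0.    -1.   ]]Traceback (most recent call last):
  File "e.py", line 3, in <module>
    j=o["joints"];M=Rn.from_euler('ZYZYZ',[j[0],j[1]+j[2],j[3],j[4],j[5]]);print((M.inv()*R).as_matrix().round(3))
                    ~~~~~~~~~~~~~^^^^^^^^^^^^^^^^^^^^^^^^^^^^^^^^^^^^^^^^^
  File "scipy/spatial/transform/_rotation.pyx", line 1413, in scipy.spatial.transform._rotation.Rotation.from_euler
ValueError: Expected axis specification to be a non-empty string of upto 3 characters, got ZYZYZ
```

```bash
sed -i "s/M=Rn.from_euler('ZYZYZ',\[j\[0\],j\[1\]+j\[2\],j\[3\],j\[4\],j\[5\]\])/M=Rn.from_euler('ZY',[j[0],j[1]+j[2]])*Rn.from_euler('ZYZ',j[3:6])/" e.py; python3 e.py
```

```text
[[ 0.925  0.379  0.   ]
 [ 0.379 -0.925 -0.   ]
 [-0.     0.    -1.   ]]
[[ 0. -1.  0.]
 [ 1.  0.  0.]
 [-0.  0.  1.]]
pick 0 1.5 [-0.79  1.72  1.62]
pick 0 1.9 [-0.78  1.44  1.9 ]
pick 1 1.5 [-0.79  1.72 -1.52]
pick 1 1.9 [-0.78  1.44 -1.24]
over 0 1.5 [-0.78  1.55  1.45]
over 0 1.9 [-0.83  1.27  1.74]
over 1 1.5 [-0.78  1.55 -1.69]
over 1 1.9 [-0.83  1.27 -1.4 ]
90 0 1.5 [0.79 1.69 1.55]
90 0 1.9 [0.79 1.41 1.27]
90 1 1.5 [ 0.79  1.69 -1.59]
90 1 1.9 [ 0.79  1.41 -1.87]
110 0 1.5 [1.14 1.69 1.59]
110 0 1.9 [1.13 1.52 1.23]
110 1 1.5 [ 1.14  1.69 -1.55]
110 1 1.9 [ 1.13  1.52 -1.91]
```

```bash
cat >> h.py <<'E'
from scipy.optimize import least_squares
def sim(p,R,row,n):
    for _ in range(n):
        p=p+R.apply(np.array(row[:3])*.04); R=R*Rn.from_rotvec(np.array(row[3:6])*np.pi)
    return p,R
def plan(wps,p=None,R=None):
    o=observe()
    if p is None: p,R=np.array(o["eef_pos"]),Rn.from_quat(o["orientation"])
    for q,G,n in wps:
        q=np.array(q); a=(R.inv()*G).as_rotvec()/n/np.pi
        d=least_squares(lambda d:sim(p,R,np.r_[d,a],n)[0]-q,[0,0,0]).x
        row=np.r_[d,a].round(3); p,R=sim(p,R,row,n)
        print(n,"x",*row," ->",p.round(4),"err mm",((p-q)*1000).round(1),"deg",np.degrees((R.inv()*G).magnitude()).round(2))
    return p,R
def goal(yaw,tip,tilt=np.pi/4):
    u=np.array([np.sin(yaw),-np.cos(yaw),0]);t=np.array([np.cos(yaw),np.sin(yaw),0])
    z=np.sin(tilt)*u+[0,0,-np.cos(tilt)]; m=np.c_[t,np.cross(z,t),z]
    return Rn.from_rotvec(t*tip)*Rn.from_matrix(m)
LUG=np.array([.5362,.3571,.0725])
E
cat > f.py <<'E'
from h import *
G=goal(.206,0);z=G.as_matrix()[:,2]
D=goal(.206,0,0)
plan([((.45,0,.30),D,18),((.5,.43,.27),G,16),(LUG+z*(.005-.11),G,4)])
E
python3 f.py
```

```text
18 x 0.529 -0.61 -0.112 0.0 0.0 0.003  -> [0.4471 0.0014 0.3001] err mm [-2.9  1.4  0.1] deg 0.75
16 x 0.222 -0.627 -0.19 -0.016 -0.0 0.0  -> [0.4974 0.4293 0.2663] err mm [-2.6 -0.7 -3.7] deg 1.32
4 x 0.145 -0.515 0.543 0.002 -0.001 0.001  -> [0.521  0.43   0.1467] err mm [-0.   0.2 -0.1] deg 0.45
```

drive_tool(rows="0.53 -0.61 -0.11 0 0 0.003 0.5;0.53 -0.61 -0.11 0 0 0.003 0.5;0.53 -0.61 -0.11 0 0 0.003 0.5;0.53 -0.61 -0.11 0 0 0.003 0.5;0.53 -0.61 -0.11 0 0 0.003 0.5;0.53 -0.61 -0.11 0 0 0.003 0.5;0.53 -0.61 -0.11 0 0 0.003 0.5;0.53 -0.61 -0.11 0 0 0.003 0.5;0.53 -0.61 -0.11 0 0 0.003 0.5;0.53 -0.61 -0.11 0 0 0.003 0.5;0.53 -0.61 -0.11 0 0 0.003 0.5;0.53 -0.61 -0.11 0 0 0.003 0.5;0.53 -0.61 -0.11 0 0 0.003 0.5;0.53 -0.61 -0.11 0 0 0.003 0.5;0.53 -0.61 -0.11 0 0 0.003 0.5;0.53 -0.61 -0.11 0 0 0.003 0.5;0.53 -0.61 -0.11 0 0 0.003 0.5;0.53 -0.61 -0.11 0 0 0.003 0.5")

```text
t: 3.55
eef_pos: [0.4482, 0.0033, 0.2991]
orientation: [0.994, 0.109, 0.0, 0.0]
ft_force: [1.2, -0.4, 0.3]
opening: 0.5
finger_force: 0.0
```

drive_tool(rows="0.222 -0.627 -0.19 -0.016 0 0 0.5;0.222 -0.627 -0.19 -0.016 0 0 0.5;0.222 -0.627 -0.19 -0.016 0 0 0.5;0.222 -0.627 -0.19 -0.016 0 0 0.5;0.222 -0.627 -0.19 -0.016 0 0 0.5;0.222 -0.627 -0.19 -0.016 0 0 0.5;0.222 -0.627 -0.19 -0.016 0 0 0.5;0.222 -0.627 -0.19 -0.016 0 0 0.5;0.222 -0.627 -0.19 -0.016 0 0 0.5;0.222 -0.627 -0.19 -0.016 0 0 0.5;0.222 -0.627 -0.19 -0.016 0 0 0.5;0.222 -0.627 -0.19 -0.016 0 0 0.5;0.222 -0.627 -0.19 -0.016 0 0 0.5;0.222 -0.627 -0.19 -0.016 0 0 0.5;0.222 -0.627 -0.19 -0.016 0 0 0.5;0.222 -0.627 -0.19 -0.016 0 0 0.5;0 0 0 0 0 0 0.5")

```text
t: 4.97
eef_pos: [0.4957, 0.433, 0.2528]
orientation: [0.913, 0.106, 0.038, 0.393]
ft_force: [-0.1, -0.1, -3.0]
opening: 0.503
finger_force: 0.0
```

```bash
cat > g.py <<'E'
from h import *
o=observe();print(o["t"],o["joints"],o["eef_pos"],o["opening"])
c=camera("wrist");cv2.imwrite("pics/w1.png",c["pixels"][:,:,::-1]);print(np.round(c["T_tool_cam"],3))
for q in pinpoint("dish_lug_b","wrist")[:3]:print(q)
R=Rn.from_quat(o["orientation"]).as_matrix();T=c["T_tool_cam"];p=np.array(o["eef_pos"])
def pr(X):
    x=T[:3,:3].T@(R.T@(X-p)-T[:3,3]);y=c["mtx"]@x;return (y[:2]/y[2])[::-1]
print("lug pred",pr(LUG))
G=goal(.206,0);z=G.as_matrix()[:,2]
plan([(LUG+z*(.005-.11),G,4),(LUG+z*.005,G,8)])
E
python3 g.py
```

```text
4.9667 [ 0.87292901  0.7421169   0.92080526 -0.66785094  1.96091937  2.10651908] [0.49569218 0.43299063 0.25280966] 0.5026642487417926
[[-0.001 -0.972 -0.234  0.068]
 [ 1.    -0.001  0.     0.   ]
 [-0.    -0.234  0.972 -0.165]
 [ 0.     0.     0.     1.   ]]
{'pixel': [162.7, 198.2], 'conf': 0.97}
{'pixel': [153.8, 293.4], 'conf': 0.61}
lug pred [162.33709474 200.24594972]
4 x 0.148 -0.487 0.519 0.002 -0.001 0.001  -> [0.5208 0.4298 0.1467] err mm [-0.2  0.  -0.1] deg 0.39
8 x 0.002 0.001 0.344 -0.0 0.0 0.0  -> [0.5367 0.3536 0.0689] err mm [-0.2 -0.1 -0.1] deg 0.39
```

drive_tool(rows="0.148 -0.487 0.519 0.002 -0.001 0.001 0.5;0.148 -0.487 0.519 0.002 -0.001 0.001 0.5;0.148 -0.487 0.519 0.002 -0.001 0.001 0.5;0.148 -0.487 0.519 0.002 -0.001 0.001 0.5;0 0 0 0 0 0 0.5;0 0 0.3 0 0 0 0.5;0 0 0.3 0 0 0 0.5;0 0 0.3 0 0 0 0.5;0 0 0 0 0 0 0.5;0 0 0 0 0 0 0.5")

```text
t: 5.9
eef_pos: [0.5275, 0.4043, 0.1266]
orientation: [0.92, 0.092, 0.038, 0.378]
ft_force: [0.1, 0.1, 1.0]
opening: 0.499
finger_force: 0.0
```

```bash
sed -i 's/w1.png/w2.png/; s/^plan.*/plan([(LUG+z*.005,G,8)])/' g.py; python3 g.py
```

```text
5.9 [ 0.80922935  0.82792127  1.02733367 -0.62684802  1.75759768  2.21257111] [0.52745221 0.40429395 0.12662301] 0.49852924414133926
[[-0.001 -0.972 -0.234  0.068]
 [ 1.    -0.001  0.     0.   ]
 [-0.    -0.234  0.972 -0.165]
 [ 0.     0.     0.     1.   ]]
{'pixel': [203.6, 252.8], 'conf': 0.88}
{'pixel': [177.1, 351.9], 'conf': 0.75}
{'pixel': [189.8, 394.8], 'conf': 0.47}
lug pred [204.84222301 251.83001012]
8 x -0.004 -0.011 0.244 -0.0 0.0 -0.0  -> [0.5369 0.354  0.0688] err mm [-0.   0.4 -0.2] deg 0.51
```

View pics/w2.png

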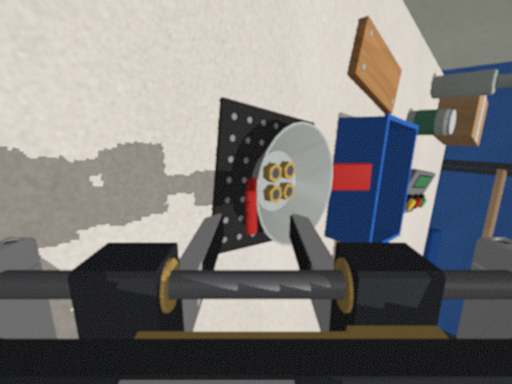

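The wrist view shows the red lug edge-on at about (col 252, row 205). It sits midway between the fingers and within 1 px of the prediction, so I can grip.

drive_tool(rows="-0.004 -0.011 0.244 0 0 0 0.5;-0.004 -0.011 0.244 0 0 0 0.5;-0.004 -0.011 0.244 0 0 0 0.5;-0.004 -0.011 0.244 0 0 0 0.5;-0.004 -0.011 0.244 0 0 0 0.5;-0.004 -0.011 0.244 0 0 0 0.5;-0.004 -0.011 0.244 0 0 0 0.5;-0.004 -0.011 0.244 0 0 0 0.5;0 0 0 0 0 0 0.4;0 0 0 0 0 0 0.3;0 0 0 0 0 0 0.2;0 0 0 0 0 0 0.1;0 0 0 0 0 0 0;0 0 0 0 0 0 0;0 0 0 0 0 0 0;0 0 0 0 0 0 0;0 0 0 0 0 0 0;0 0 0 0 0 0 0")

```text
t: 7.5
eef_pos: [0.5369, 0.3539, 0.0685]
orientation: [0.92, 0.093, 0.039, 0.378]
ft_force: [0.9, 1.5, 2.9]
opening: 0.104
finger_force: 30.0
```

```bash
cat > k.py <<'E'
from h import *
o=observe();p=np.array(o["eef_pos"]);R=Rn.from_quat(o["orientation"]);print(p,o["opening"],o["ft_force"],o["joints"])
plan([(p+[0,0,.03],R,4),(p+[0,0,.13],R,6)])
E
python3 k.py
```

```text
[0.53693576 0.3538778  0.06851253] 0.10393259881427841 [0.88486542 1.46622427 2.90756045] [ 0.7547897   0.82944018  1.15814377 -0.64288306  1.61972887  2.24943318]
4 x 0.0 0.132 -0.133 0.0 0.0 0.0  -> [0.5369 0.3538 0.0985] err mm [-0.  -0.1 -0. ] deg 0.0
6 x 0.001 0.293 -0.297 0.0 0.0 0.0  -> [0.537  0.3539 0.1986] err mm [0.  0.  0.1] deg 0.0
```

drive_tool(rows="0 0.05 -0.05 0 0 0 0;0 0.1 -0.1 0 0 0 0;0 0.13 -0.13 0 0 0 0;0 0.13 -0.13 0 0 0 0;0 0.12 -0.12 0 0 0 0;0 0.2 -0.2 0 0 0 0;0 0.3 -0.3 0 0 0 0;0 0.3 -0.3 0 0 0 0;0 0.3 -0.3 0 0 0 0;0 0.3 -0.3 0 0 0 0;0 0.2 -0.2 0 0 0 0;0 0.1 -0.1 0 0 0 0;0 0 0 0 0 0 0;0 0 0 0 0 0 0")

```text
t: 8.67
eef_pos: [0.5365, 0.3529, 0.1936]
orientation: [0.921, 0.093, 0.038, 0.378]
ft_force: [-0.8, -1.1, -4.8]
opening: 0.102
finger_force: 30.0
```

```bash
cat > l.py <<'E'
from h import *
o=observe();print(o["t"],o["eef_pos"],o["opening"],o["finger_force"],o["ft_force"],o["moment"])
c=camera("scene");cv2.imwrite("pics/s2.png",c["pixels"][:,:,::-1])
E
python3 l.py
```

```text
8.6667 [0.53651951 0.35289786 0.19360159] 0.10229676762602614 30.002484619617462 [-0.84630743 -1.06861773 -4.75343558] [ 1.33432745  0.2223577  -0.01303753]
```

View pics/s2.png

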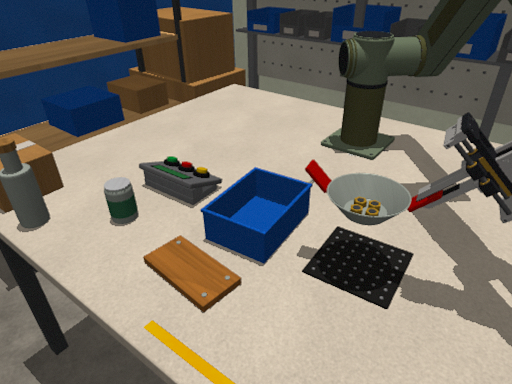

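The dish is off the mat and level at about (368,200) in the scene view, with all four nuts in it. Next I plan the carry and the pour.

```bash
cat >> h.py <<'E'
def tcp(yaw,tip,fp,local):
    """TCP pose so that dish-plane point local=(u,h) stands at fp"""
    G=goal(yaw,tip); u=np.array([np.sin(yaw),-np.cos(yaw),0]);t=np.array([np.cos(yaw),np.sin(yaw),0])
    z0=goal(yaw,0).as_matrix()[:,2]
    off=-.1045*u+.0665*np.array([0,0,1])+.005*z0-(local[0]*u+np.array([0,0,local[1]]))
    return np.array(fp)+Rn.from_rotvec(t*tip).apply(off),G
E
cat > m.py <<'E'
from h import *
lip=(.078,.046);x,y=.576,.056
D=np.radians
w=[(tcp(.09,0,(x,y,.177),lip),12)]
for a,z,n in((20,.165,5),(40,.14,5),(56,.125,5),(80,.125,10),(104,.12,10),(112,.12,3)): w.append((tcp(.09,D(a),(x,y,z),lip),n))
plan([(p,G,n) for (p,G),n in w])
E
python3 m.py
```

```text
12 x 0.012 0.18 0.175 -0.0 -0.002 0.002  -> [0.5602 0.2344 0.1936] err mm [ 0.2  0.2 -0.4] deg 0.45
5 x -0.002 0.213 -0.145 0.022 -0.0 0.0  -> [0.5615 0.2178 0.2421] err mm [ 0.   0.  -0.1] deg 0.33
5 x -0.001 0.212 -0.072 0.022 0.0 0.0  -> [0.5647 0.1817 0.2681] err mm [0.1 0.  0.1] deg 0.31
5 x -0.001 0.2 -0.079 0.018 0.0 0.0  -> [0.5684 0.1416 0.2829] err mm [ 0.1 -0.   0. ] deg 0.33
10 x -0.001 0.147 -0.117 0.013 0.0 0.0  -> [0.5748 0.0705 0.3045] err mm [0.1 0.2 0.3] deg 0.56
10 x -0.001 0.158 -0.107 0.014 0.0 0.0  -> [ 0.5814 -0.0033  0.2891] err mm [ 0.   0.2 -0.5] deg 0.79
3 x -0.001 0.16 -0.134 0.013 0.001 0.0  -> [ 0.5834 -0.0264  0.2796] err mm [-0.1 -0.   0.1] deg 0.34
```

drive_tool(rows="0.012 0.1 0.1 0 -0.002 0.002 0;0.012 0.18 0.175 0 -0.002 0.002 0;0.012 0.18 0.175 0 -0.002 0.002 0;0.012 0.18 0.175 0 -0.002 0.002 0;0.012 0.18 0.175 0 -0.002 0.002 0;0.012 0.18 0.175 0 -0.002 0.002 0;0.012 0.18 0.175 0 -0.002 0.002 0;0.012 0.18 0.175 0 -0.002 0.002 0;0.012 0.18 0.175 0 -0.002 0.002 0;0.012 0.18 0.175 0 -0.002 0.002 0;0.012 0.18 0.175 0 -0.002 0.002 0;0.012 0.18 0.175 0 -0.002 0.002 0;0.0 0.08 0.075 0 0 0 0;0 0 0 0 0 0 0;0 0 0 0 0 0 0")

```text
t: 9.97
eef_pos: [0.5601, 0.2345, 0.1946]
orientation: [0.924, 0.044, 0.018, 0.379]
ft_force: [-0.4, 0.8, -5.4]
opening: 0.105
finger_force: 30.0
```

drive_tool(rows="-0.002 0.213 -0.145 0.022 0 0 0;-0.002 0.213 -0.145 0.022 0 0 0;-0.002 0.213 -0.145 0.022 0 0 0;-0.002 0.213 -0.145 0.022 0 0 0;-0.002 0.213 -0.145 0.022 0 0 0;-0.001 0.212 -0.072 0.022 0 0 0;-0.001 0.212 -0.072 0.022 0 0 0;-0.001 0.212 -0.072 0.022 0 0 0;-0.001 0.212 -0.072 0.022 0 0 0;-0.001 0.212 -0.072 0.022 0 0 0;-0.001 0.2 -0.079 0.018 0 0 0;-0.001 0.2 -0.079 0.018 0 0 0;-0.001 0.2 -0.079 0.018 0 0 0;-0.001 0.2 -0.079 0.018 0 0 0;-0.001 0.2 -0.079 0.018 0 0 0;0 0 0 0 0 0 0;0 0 0 0 0 0 0")

```text
t: 11.38
eef_pos: [0.5677, 0.1406, 0.2833]
orientation: [0.994, 0.046, -0.006, -0.096]
ft_force: [0.1, -0.1, -3.9]
opening: 0.107
finger_force: 30.0
```

```bash
cat > n.py <<'E'
from h import *
o=observe();print(o["t"],o["joints"],o["opening"])
lip=(.078,.046);x,y=.576,.056
D=np.radians
w=[]
for a,z,n in((80,.125,10),(104,.12,10),(112,.12,3)): w.append((tcp(.09,D(a),(x,y,z),lip),n))
plan([(p,G,n) for (p,G),n in w])
c=camera("scene");cv2.imwrite("pics/s3.png",c["pixels"][:,:,::-1])
E
python3 n.py
```

```text
11.3833 [-0.01368895  0.17813484  1.45564264  0.19079489  1.53197228  1.45417949] 0.10652976252116607
10 x 0.001 0.146 -0.115 0.013 0.0 0.0  -> [0.5748 0.0702 0.3045] err mm [ 0.1 -0.1  0.3] deg 0.65
10 x -0.001 0.158 -0.106 0.014 0.0 0.0  -> [ 0.5813 -0.0034  0.289 ] err mm [-0.1  0.1 -0.6] deg 0.65
3 x 0.001 0.16 -0.134 0.014 0.0 -0.0  -> [ 0.5835 -0.0265  0.2795] err mm [ 0.1 -0.  -0. ] deg 0.3
```

View pics/s3.png

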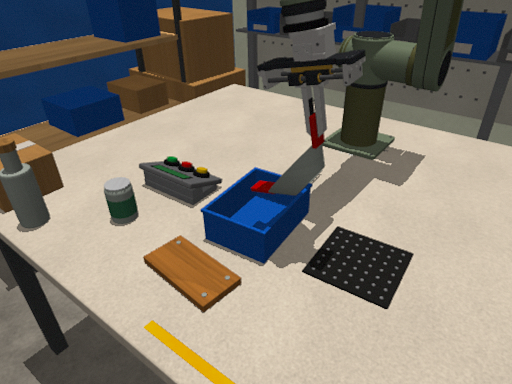

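The dish is tipped about 56°, with its free lug at (262,187) inside the bin outline. I go on with the pour.

drive_tool(rows="0 0.146 -0.115 0.013 0 0 0;0 0.146 -0.115 0.013 0 0 0;0 0.146 -0.115 0.013 0 0 0;0 0.146 -0.115 0.013 0 0 0;0 0.146 -0.115 0.013 0 0 0;0 0.146 -0.115 0.013 0 0 0;0 0.146 -0.115 0.013 0 0 0;0 0.146 -0.115 0.013 0 0 0;0 0.146 -0.115 0.013 0 0 0;0 0.146 -0.115 0.013 0 0 0")

```text
t: 12.27
eef_pos: [0.5747, 0.0721, 0.3046]
orientation: [0.954, 0.047, -0.015, -0.296]
ft_force: [0.4, 0.0, -3.9]
opening: 0.106
finger_force: 30.0
```

drive_tool(rows="0 0.158 -0.106 0.014 0 0 0;0 0.158 -0.106 0.014 0 0 0;0 0.158 -0.106 0.014 0 0 0;0 0.158 -0.106 0.014 0 0 0;0 0.158 -0.106 0.014 0 0 0;0 0.158 -0.106 0.014 0 0 0;0 0.158 -0.106 0.014 0 0 0;0 0.158 -0.106 0.014 0 0 0;0 0.158 -0.106 0.014 0 0 0;0 0.158 -0.106 0.014 0 0 0;0.001 0.16 -0.134 0.014 0 0 0;0.001 0.16 -0.134 0.014 0 0 0;0.001 0.16 -0.134 0.014 0 0 0;0 0 0 0 0 0 0;0 0 0 0 0 0 0;0 0 0 0 0 0 0;0 0 0 0 0 0 0;0 0 0 0 0 0 0")

```text
t: 13.77
eef_pos: [0.5844, -0.0244, 0.2805]
orientation: [0.832, 0.04, -0.026, -0.553]
ft_force: [-0.5, -0.3, -3.2]
opening: 0.106
finger_force: 30.0
```

```bash
cat > q.py <<'E'
from h import *
o=observe();print(o["t"],o["joints"],o["eef_pos"],o["ft_force"],o["opening"])
for n in("scene","top"):
    c=camera(n);cv2.imwrite(f"pics/{n}4.png",c["pixels"][:,:,::-1])
    print([(np.round(q["pixel"]).tolist(),round(q["conf"],2)) for q in pinpoint("nut0",n)])
a=cv2.imread("pics/scene4.png");b=cv2.imread("pics/top4.png")
cv2.imwrite("pics/j4.png",np.hstack([cv2.resize(a[130:330,180:380],(400,400)),cv2.resize(b[110:280,170:340],(400,400))]))
E
python3 q.py
```

```text
13.7667 [-0.61194705  0.58026882  1.33114821  0.89128201  2.02136264  0.91867867] [ 0.58443667 -0.02439928  0.2805195 ] [-0.46890829 -0.3265281  -3.21830491] 0.10590030753244722
[([181.0, 183.0], 0.68), ([211.0, 238.0], 0.61), ([206.0, 258.0], 0.54), ([213.0, 245.0], 0.44)]
[([224.0, 265.0], 0.55), ([204.0, 273.0], 0.54), ([211.0, 275.0], 0.49)]
```

View pics/j4.png

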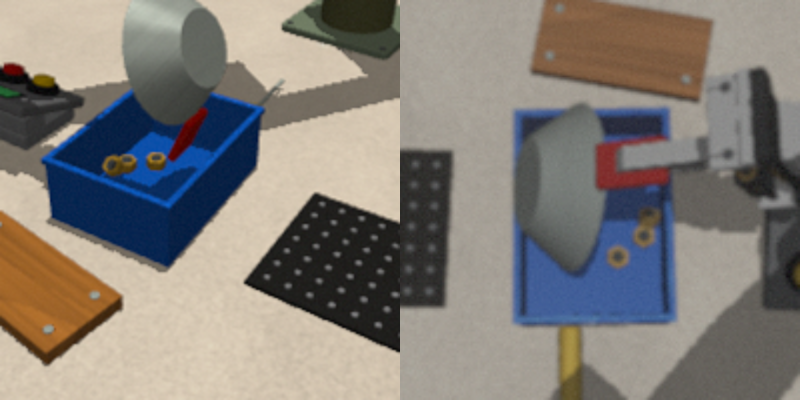

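Three nuts lie in the bin at about (112,163), (128,160) and (157,158) in the left crop. The fourth may be hidden under the dish. I level the dish, carry it back over the mat, then check both the bin and the dish.

```bash
cat > r.py <<'E'
from h import *
lip=(.078,.046);x,y=.576,.056
D=np.radians
w=[]
for a,z,n in((80,.125,6),(56,.125,5),(40,.14,4),(20,.165,5),(0,.182,5)): w.append((tcp(.09,D(a),(x,y,z),lip),n))
w.append((((.537,.354,.185),goal(.206,0)),9))
plan([(p,G,n) for (p,G),n in w])
E
python3 r.py
```

```text
6 x -0.003 -0.321 0.266 -0.03 0.0 0.0  -> [0.5744 0.0703 0.3041] err mm [-0.3 -0.  -0.1] deg 0.33
5 x 0.003 -0.28 0.251 -0.027 0.0 0.0  -> [0.5682 0.1415 0.2826] err mm [-0.  -0.1 -0.2] deg 0.53
4 x 0.001 -0.244 0.112 -0.022 0.0 0.0  -> [0.5646 0.1816 0.2679] err mm [-0.1 -0.1 -0.1] deg 0.41
5 x 0.001 -0.207 0.085 -0.022 -0.0 0.0  -> [0.5613 0.2177 0.2421] err mm [-0.1 -0.  -0.1] deg 0.31
5 x 0.001 -0.188 0.136 -0.022 -0.0 0.0  -> [0.56   0.2343 0.199 ] err mm [0. 0. 0.] deg 0.32
9 x -0.015 -0.267 -0.212 -0.0 0.003 -0.003  -> [0.5366 0.354  0.1852] err mm [-0.4  0.   0.2] deg 0.54
```

drive_tool(rows="-0.003 -0.321 0.266 -0.03 0 0 0;-0.003 -0.321 0.266 -0.03 0 0 0;-0.003 -0.321 0.266 -0.03 0 0 0;-0.003 -0.321 0.266 -0.03 0 0 0;-0.003 -0.321 0.266 -0.03 0 0 0;-0.003 -0.321 0.266 -0.03 0 0 0;0.003 -0.28 0.251 -0.027 0 0 0;0.003 -0.28 0.251 -0.027 0 0 0;0.003 -0.28 0.251 -0.027 0 0 0;0.003 -0.28 0.251 -0.027 0 0 0;0.003 -0.28 0.251 -0.027 0 0 0;0.001 -0.244 0.112 -0.022 0 0 0;0.001 -0.244 0.112 -0.022 0 0 0;0.001 -0.244 0.112 -0.022 0 0 0;0.001 -0.244 0.112 -0.022 0 0 0;0.001 -0.207 0.085 -0.022 0 0 0;0.001 -0.207 0.085 -0.022 0 0 0;0.001 -0.207 0.085 -0.022 0 0 0;0.001 -0.207 0.085 -0.022 0 0 0;0.001 -0.207 0.085 -0.022 0 0 0")

```text
t: 15.63
eef_pos: [0.5602, 0.2189, 0.2416]
orientation: [0.975, 0.046, 0.009, 0.216]
ft_force: [0.2, -0.5, -3.4]
opening: 0.105
finger_force: 30.0
```

drive_tool(rows="0.001 -0.188 0.136 -0.022 0 0 0;0.001 -0.188 0.136 -0.022 0 0 0;0.001 -0.188 0.136 -0.022 0 0 0;0.001 -0.188 0.136 -0.022 0 0 0;0.001 -0.188 0.136 -0.022 0 0 0;-0.015 -0.267 -0.212 0 0.003 -0.003 0;-0.015 -0.267 -0.212 0 0.003 -0.003 0;-0.015 -0.267 -0.212 0 0.003 -0.003 0;-0.015 -0.267 -0.212 0 0.003 -0.003 0;-0.015 -0.267 -0.212 0 0.003 -0.003 0;-0.015 -0.267 -0.212 0 0.003 -0.003 0;-0.015 -0.267 -0.212 0 0.003 -0.003 0;-0.015 -0.267 -0.212 0 0.003 -0.003 0;-0.015 -0.267 -0.212 0 0.003 -0.003 0;0 0 0 0 0 0 0;0 0 0 0 0 0 0;0 0 0 0 0 0 0")

```text
t: 17.05
eef_pos: [0.5367, 0.3537, 0.1851]
orientation: [0.919, 0.099, 0.041, 0.379]
ft_force: [0.5, 0.3, -3.6]
opening: 0.104
finger_force: 30.0
```

```bash
cat > s.py <<'E'
from h import *
o=observe();print(o["t"],o["eef_pos"],o["ft_force"],o["opening"])
for n in("scene","top"):
    c=camera(n);cv2.imwrite(f"pics/{n}5.png",c["pixels"][:,:,::-1])
    print([(np.round(q["pixel"]).tolist(),round(q["conf"],2)) for q in pinpoint("nut0",n)])
a=cv2.imread("pics/scene5.png");b=cv2.imread("pics/top5.png")
cv2.imwrite("pics/j5.png",np.hstack([cv2.resize(a[120:320,200:440],(408,340)),cv2.resize(b[130:260,100:300],(390,340),)]))
p=np.array(o["eef_pos"]);G=goal(.206,0)
plan([((.537,.354,.085),G,8),((.537,.354,.0685),G,6)])
E
python3 s.py
```

```text
17.05 [0.53671642 0.35365707 0.18512752] [ 0.45844035  0.27426134 -3.5553547 ] 0.1039647552874157
[([214.0, 246.0], 0.52), ([210.0, 238.0], 0.39)]
[([212.0, 272.0], 0.61), ([182.0, 276.0], 0.55), ([202.0, 272.0], 0.54)]
8 x 0.001 -0.223 0.22 -0.0 -0.0 0.0  -> [0.5371 0.3541 0.0851] err mm [0.1 0.1 0.1] deg 0.46
6 x -0.0 -0.048 0.049 -0.0 -0.0 0.0  -> [0.5371 0.354  0.0686] err mm [ 0.1 -0.   0.1] deg 0.46
```

View pics/j5.png

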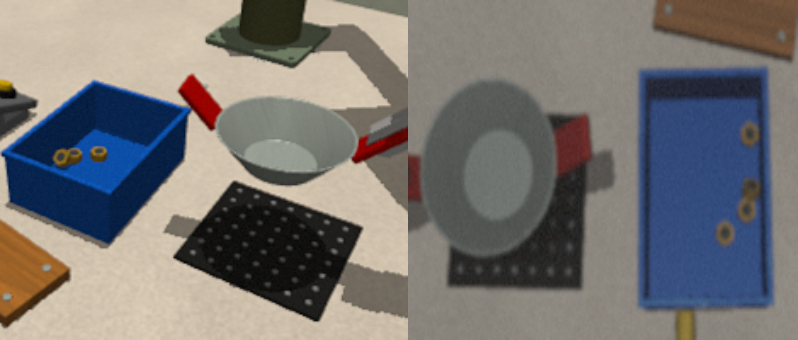

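All four nuts are in the bin: right crop (750,133), (751,187), (746,210) and (725,233). The dish is empty and level. I set it down on the mat.

drive_tool(rows="0 -0.223 0.22 0 0 0 0;0 -0.223 0.22 0 0 0 0;0 -0.223 0.22 0 0 0 0;0 -0.223 0.22 0 0 0 0;0 -0.223 0.22 0 0 0 0;0 -0.223 0.22 0 0 0 0;0 -0.223 0.22 0 0 0 0;0 -0.223 0.22 0 0 0 0;0 -0.048 0.048 0 0 0 0;0 -0.048 0.048 0 0 0 0;0 -0.048 0.048 0 0 0 0;0 -0.048 0.048 0 0 0 0;0 -0.048 0.048 0 0 0 0;0 0 0 0 0 0 0;0 0 0 0 0 0 0")

```text
t: 18.5
eef_pos: [0.5365, 0.355, 0.0716]
orientation: [0.919, 0.099, 0.041, 0.379]
ft_force: [-0.3, -0.4, -3.2]
opening: 0.107
finger_force: 30.0
```

drive_tool(rows="0 -0.02 0.02 0 0 0 0;0 -0.02 0.02 0 0 0 0;0 0 0 0 0 0 0;0 0 0 0 0 0 0")

```text
t: 18.83
eef_pos: [0.5364, 0.3549, 0.0691]
orientation: [0.919, 0.099, 0.041, 0.379]
ft_force: [0.0, -0.5, -2.6]
opening: 0.108
finger_force: 30.0
```

drive_tool(rows="0 -0.018 0.018 0 0 0 0;0 0 0 0 0 0 0;0 -0.018 0.018 0 0 0 0;0 0 0 0 0 0 0;0 0 0 0 0 0 0")

```text
t: 19.25
eef_pos: [0.5366, 0.3551, 0.0684]
orientation: [0.919, 0.099, 0.041, 0.379]
ft_force: [-1.7, 2.4, 3.9]
opening: 0.104
finger_force: 30.0
```

Contact is felt (the vertical force changed from -2.6 to +3.9 N). I release slowly and back off along the lug.

drive_tool(rows="0 0 0 0 0 0 0.15;0 0 0 0 0 0 0.25;0 0 0 0 0 0 0.4;0 0 0 0 0 0 0.5;0 0 0 0 0 0 0.5;0 0 0 0 0 0 0.5;0 0 -0.2 0 0 0 0.5;0 0 -0.4 0 0 0 0.5;0 0 -0.5 0 0 0 0.5;0 0 -0.5 0 0 0 0.5;0 0 -0.5 0 0 0 0.5;0 0 -0.5 0 0 0 0.5;0 0 -0.5 0 0 0 0.5;0 -0.2 -0.5 0 0 0 0.5;0 0.5 -0.5 0 0 0 0.5;0 0.5 -0.5 0 0 0 0.4;0 0 0 0 0 0 0.2;0 0 0 0 0 0 0")

```text
t: 20.75
eef_pos: [0.5143, 0.461, 0.2233]
orientation: [0.92, 0.098, 0.043, 0.377]
ft_force: [0.1, -0.1, -0.3]
opening: 0.323
finger_force: 0.0
```

```bash
cat > t.py <<'E'
from h import *
o=observe();print(o["t"],o["eef_pos"],o["joints"])
for n in("scene","top"):
    c=camera(n);cv2.imwrite(f"pics/{n}6.png",c["pixels"][:,:,::-1])
    print({l:[(np.round(q["pixel"]).tolist(),round(q["conf"],2)) for q in pinpoint(l,n)[:1]] for l in("dish_rim","dish","key_yellow_top","key_red_top","key_green_top")})
a=cv2.imread("pics/scene6.png");b=cv2.imread("pics/top6.png")
cv2.imwrite("pics/j6.png",np.hstack([cv2.resize(a,(400,300)),cv2.resize(b,(400,300))]))
# keys
K={"Y":np.array([.5341,-.2211,.0585]),"G":np.array([.5391,-.3371,.0585])}
yaw=.04;n=np.array([-np.sin(np.radians(20))*np.cos(yaw),-np.sin(np.radians(20))*np.sin(yaw),np.cos(np.radians(20))])
z=-n;x=np.array([-np.sin(yaw),np.cos(yaw),0]);
for s in(1,-1):
    X=x*s;Gk=Rn.from_matrix(np.c_[X,np.cross(z,X),z])
    for f in(1.5,1.9):
        Kc=Rn.from_euler('z',np.pi/2);print(s,f,(Rn.from_euler('ZY',[-.45,f]).inv()*Gk*Kc.inv()).as_euler('ZYZ').round(2))
E
python3 t.py
```

```text
20.75 [0.51428875 0.46095124 0.22330921] [ 0.87147248  0.82217969  0.83247604 -0.64301947  1.94377792  2.13067477]
{'dish_rim': [([246.0, 359.0], 0.83)], 'dish': [([260.0, 355.0], 0.71)], 'key_yellow_top': [([169.0, 200.0], 0.6)], 'key_red_top': [([164.0, 187.0], 0.53)], 'key_green_top': [([183.0, 184.0], 0.69)]}
{'dish_rim': [([205.0, 154.0], 0.85)], 'dish': [([210.0, 158.0], 0.88)], 'key_yellow_top': [([226.0, 341.0], 0.4)], 'key_red_top': [([226.0, 366.0], 0.51)], 'key_green_top': [([231.0, 392.0], 0.5)]}
1 1.5 [ 0.17  1.33 -0.5 ]
1 1.9 [ 0.2   0.94 -0.58]
-1 1.5 [0.17 1.33 2.64]
-1 1.9 [0.2  0.94 2.56]
```

View pics/j6.png

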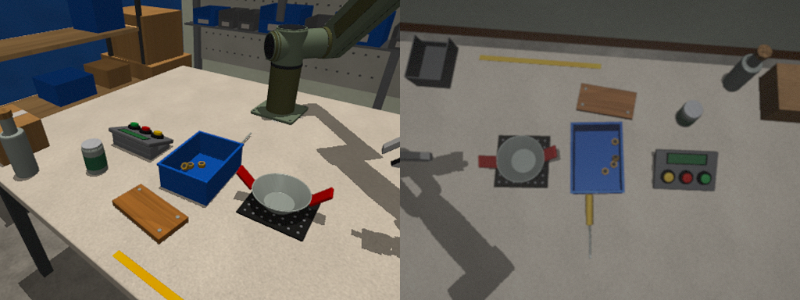

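The dish stands upright on the mat, with its foot at about (523,160) in the right half well inside. The arm is clear, so I move to the yellow key.

```bash
cat >> h.py <<'E'
KY=np.array([.5341,-.2211,.0585]);KG=np.array([.5391,-.3371,.0585]);KR=np.array([.5347,-.2801,.0585])
_y=.042;tx=np.array([np.cos(_y),np.sin(_y),0]);s20,c20=np.sin(np.radians(20)),np.cos(np.radians(20))
kn=-s20*tx+[0,0,c20];kx=c20*tx+[0,0,s20];GK=Rn.from_matrix(np.c_[kx,np.cross(-kn,kx),-kn])
E
cat > u.py <<'E'
from h import *
M=goal(.12,np.pi/4)
plan([((.5,.3,.32),goal(.206,.3),7),((.48,.05,.32),M,10),((.5,-.17,.22),GK,9),(KY+kn*.074,GK,4)])
E
python3 u.py
```

```text
7 x -0.167 0.654 0.049 0.014 -0.0 0.0  -> [0.5007 0.2995 0.3195] err mm [ 0.7 -0.5 -0.5] deg 0.79
10 x -0.158 0.591 0.156 0.015 -0.001 0.003  -> [0.4794 0.0501 0.3206] err mm [-0.6  0.1  0.6] deg 0.57
9 x -0.036 0.612 0.281 -0.0 0.013 0.003  -> [ 0.4996 -0.1694  0.2191] err mm [-0.4  0.6 -0.9] deg 0.98
4 x -0.154 0.336 0.547 -0.001 -0.001 -0.001  -> [ 0.5087 -0.2224  0.1282] err mm [-0.1 -0.2  0.1] deg 0.33
```

drive_tool(rows="-0.167 0.654 0.049 0.014 0 0 0;-0.167 0.654 0.049 0.014 0 0 0;-0.167 0.654 0.049 0.014 0 0 0;-0.167 0.654 0.049 0.014 0 0 0;-0.167 0.654 0.049 0.014 0 0 0;-0.167 0.654 0.049 0.014 0 0 0;-0.167 0.654 0.049 0.014 0 0 0;-0.158 0.591 0.156 0.015 -0.001 0.003 0;-0.158 0.591 0.156 0.015 -0.001 0.003 0;-0.158 0.591 0.156 0.015 -0.001 0.003 0;-0.158 0.591 0.156 0.015 -0.001 0.003 0;-0.158 0.591 0.156 0.015 -0.001 0.003 0;-0.158 0.591 0.156 0.015 -0.001 0.003 0;-0.158 0.591 0.156 0.015 -0.001 0.003 0;-0.158 0.591 0.156 0.015 -0.001 0.003 0;-0.158 0.591 0.156 0.015 -0.001 0.003 0;-0.158 0.591 0.156 0.015 -0.001 0.003 0")

```text
t: 22.77
eef_pos: [0.4793, 0.049, 0.3217]
orientation: [0.998, 0.058, -0.003, 0.001]
ft_force: [1.0, 0.2, 0.2]
opening: 0.006
finger_force: 0.0
```

drive_tool(rows="-0.036 0.612 0.281 0 0.013 0.003 0;-0.036 0.612 0.281 0 0.013 0.003 0;-0.036 0.612 0.281 0 0.013 0.003 0;-0.036 0.612 0.281 0 0.013 0.003 0;-0.036 0.612 0.281 0 0.013 0.003 0;-0.036 0.612 0.281 0 0.013 0.003 0;-0.036 0.612 0.281 0 0.013 0.003 0;-0.036 0.612 0.281 0 0.013 0.003 0;-0.036 0.612 0.281 0 0.013 0.003 0;0 0 0 0 0 0 0;0 0 0 0 0 0 0")

```text
t: 23.68
eef_pos: [0.4985, -0.17, 0.2184]
orientation: [0.984, 0.014, 0.177, -0.009]
ft_force: [-0.9, 0.6, -0.1]
opening: 0.007
finger_force: 0.0
```

```bash
cat > v.py <<'E'
from h import *
import sys
o=observe();print(o["t"],o["eef_pos"],o["joints"].round(2) if hasattr(o["joints"],"round") else o["joints"],o["opening"],o["ft_force"])
c=camera("wrist");cv2.imwrite(f"pics/w{sys.argv[1]}.png",c["pixels"][:,:,::-1])
R=Rn.from_quat(o["orientation"]).as_matrix();T=c["T_tool_cam"];p=np.array(o["eef_pos"])
def pr(X):
    x=T[:3,:3].T@(R.T@(X-p)-T[:3,3]);y=c["mtx"]@x;return (y[:2]/y[2])[::-1].round(1)
o0=p+R@T[:3,3]
for l,k in(("key_yellow_top",KY),("key_red_top",KR),("key_green_top",KG)):
    for q in pinpoint(l,"wrist")[:2]:
        d=R@T[:3,:3]@np.linalg.inv(c["mtx"])@np.array([q["pixel"][1],q["pixel"][0],1]);w=o0+d*((k-o0)@kn)/(d@kn)
        print(l,np.round(q["pixel"],1),round(q["conf"],2),"pred",pr(k),"on plane",w.round(4))
plan([(KY+kn*.034,GK,5)])
E
python3 v.py 7
```

```text
23.6833 [ 0.49854576 -0.16995972  0.21839664] [-0.64 -0.11  1.92  0.26  1.07  0.81] 0.007462358943451745 [-0.89657763  0.63580394 -0.05740659]
key_yellow_top [202.7 298.2] 0.73 pred [202.8 298.4] on plane [ 0.5342 -0.2208  0.0586]
key_yellow_top [202.9 389.9] 0.3 pred [202.8 298.4] on plane [ 0.5375 -0.3374  0.058 ]
key_green_top [203.  389.3] 0.8 pred [201.6 389.8] on plane [ 0.5374 -0.3367  0.0579]
5 x -0.132 0.273 0.642 -0.0 -0.001 -0.001  -> [ 0.5224 -0.2212  0.0903] err mm [-0.1  0.4 -0.1] deg 0.61
```

View pics/w7.png

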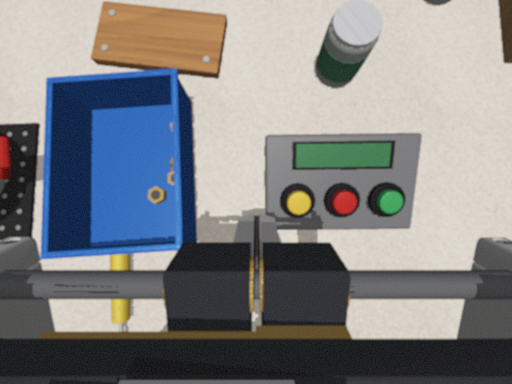

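The wrist view shows the yellow key at (298,202) and green at (389,201), matching the predictions within about 1 px. I descend to a 20 mm hover over yellow.

drive_tool(rows="-0.132 0.273 0.642 0 -0.001 -0.001 0;-0.132 0.273 0.642 0 -0.001 -0.001 0;-0.132 0.273 0.642 0 -0.001 -0.001 0;-0.132 0.273 0.642 0 -0.001 -0.001 0;-0.132 0.273 0.642 0 -0.001 -0.001 0;0 0 0 0 0 0 0;0 0 0 0 0 0 0")

```text
t: 24.47
eef_pos: [0.5212, -0.2204, 0.088]
orientation: [0.985, 0.024, 0.17, -0.008]
ft_force: [-0.5, -0.4, 1.2]
opening: 0.005
finger_force: 0.0
```

```bash
cat > x.py <<'E'
from h import *
o=observe();print(o["eef_pos"],o["ft_force"]);p=np.array(o["eef_pos"]);print("tip above key mm",((p-.014*kn-KY)@kn)*1000,((p-.014*kn-KG)@kn)*1000)
plan([(KY+kn*.019,GK,3)])
E
python3 x.py
```

```text
[ 0.5211657  -0.22041809  0.08803793] [-0.51763911 -0.44064858  1.19344356]
tip above key mm 18.166673131852605 18.209433478575995
3 x 0.017 0.011 0.11 -0.001 0.001 0.0  -> [ 0.5276 -0.2214  0.0763] err mm [-0.   0.  -0.1] deg 0.27
```

Closing in: 13 mm, then 2 mm steps.

drive_tool(rows="0.017 0.011 0.11 -0.001 0.001 0 0;0.017 0.011 0.11 -0.001 0.001 0 0;0.017 0.011 0.11 -0.001 0.001 0 0;0 0 0.05 0 0 0 0;0 0 0.05 0 0 0 0;0 0 0 0 0 0 0")

```text
t: 24.97
eef_pos: [0.53, -0.2228, 0.0744]
orientation: [0.984, 0.022, 0.176, -0.002]
ft_force: [0.7, 1.5, 2.8]
opening: 0.006
finger_force: 1.5
```

drive_tool(rows="0 0 0.05 0 0 0 0;0 0 0.05 0 0 0 0;0 0 0 0 0 0 0")

```text
t: 25.22
eef_pos: [0.5311, -0.2228, 0.0714]
orientation: [0.984, 0.023, 0.176, -0.003]
ft_force: [-5.0, 3.9, 13.2]
opening: 0.005
finger_force: 7.0
```

drive_tool(rows="0 0 0.05 0 0 0 0;0 0 0 0 0 0 0;0 0 0 0 0 0 0")

```text
t: 25.47
eef_pos: [0.5314, -0.2229, 0.0711]
orientation: [0.984, 0.023, 0.176, -0.003]
ft_force: [-16.1, 5.8, 27.2]
opening: 0.003
finger_force: 15.7
```

The force rose stiffly to about 30 N, against 5 N for full travel, so yellow is at its stop. I retract and shift over green.

drive_tool(rows="0 0 -0.2 0 0 0 0;0 0 -0.4 0 0 0 0;0 0 -0.4 0 0 0 0;0 0 0 0 0 0 0;0 0 0 0 0 0 0")

```text
t: 25.88
eef_pos: [0.5176, -0.2239, 0.1058]
orientation: [0.984, 0.022, 0.176, -0.002]
ft_force: [-0.5, 0.0, -1.0]
opening: 0.003
finger_force: 0.0
```

```bash
sed -i 's/^plan.*/plan([(KG+[-.0005,.0003,0]+kn*.043,GK,6),(KG+[-.0005,.0003,0]+kn*.024,GK,3)])/' x.py; python3 x.py; python3 - <<'E'
from h import *
c=camera("scene");b=camera("top")
cv2.imwrite("pics/k8.png",np.hstack([cv2.resize(c["pixels"][140:200,130:230],(400,300)),cv2.resize(b["pixels"][185:250,320:410],(400,300))])[:,:,::-1])
E
```

```text
[ 0.51757964 -0.22386761  0.10578438] [-0.47133173  0.0045013  -1.04153454]
tip above key mm 36.117841240897384 36.160601587620775
6 x -0.005 0.474 0.03 0.0 -0.0 0.0  -> [ 0.524  -0.3375  0.0991] err mm [ 0.1 -0.1  0.2] deg 0.39
3 x -0.002 -0.001 0.159 0.0 -0.001 0.0  -> [ 0.5303 -0.3372  0.0811] err mm [-0.1 -0.   0. ] deg 0.39
```

View pics/k8.png

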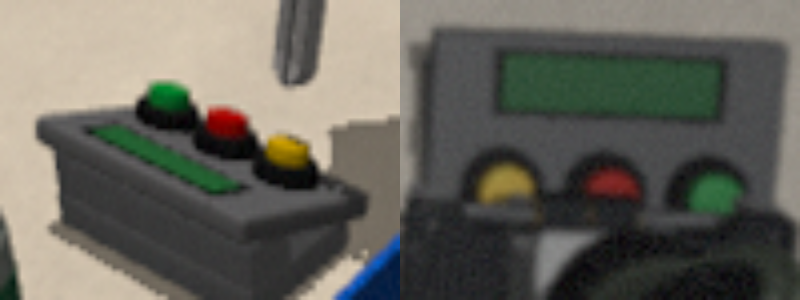

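The yellow key at (290,152) has sprung back up and the arm is clear. Now the green key.

drive_tool(rows="-0.005 0.474 0.03 0 0 0 0;-0.005 0.474 0.03 0 0 0 0;-0.005 0.474 0.03 0 0 0 0;-0.005 0.474 0.03 0 0 0 0;-0.005 0.474 0.03 0 0 0 0;-0.005 0.474 0.03 0 0 0 0;0 0 0 0 0 0 0;0 0 0 0 0 0 0")

```text
t: 26.65
eef_pos: [0.5233, -0.3368, 0.0969]
orientation: [0.984, 0.022, 0.175, -0.004]
ft_force: [0.8, 0.5, -0.5]
opening: 0.007
finger_force: 0.0
```

```bash
sed -i 's/^plan.*/plan([(KG+[-.0005,.0003,0]+kn*.022,GK,4)])/' x.py; python3 x.py
```

```text
[ 0.52334253 -0.33683482  0.09688083] [ 0.80573574  0.45601491 -0.47049297]
tip above key mm 27.404234127902498 27.446994474625882
4 x 0.007 0.004 0.121 -0.0 -0.0 0.0  -> [ 0.5311 -0.3371  0.0791] err mm [-0.  -0.  -0.1] deg 0.17
```

drive_tool(rows="0.007 0.004 0.121 0 0 0 0;0.007 0.004 0.121 0 0 0 0;0.007 0.004 0.121 0 0 0 0;0.007 0.004 0.121 0 0 0 0;0 0 0.05 0 0 0 0;0 0 0.05 0 0 0 0;0 0 0 0 0 0 0")

```text
t: 27.23
eef_pos: [0.533, -0.3364, 0.0766]
orientation: [0.984, 0.023, 0.175, -0.003]
ft_force: [-0.1, 0.5, 1.3]
opening: 0.007
finger_force: 0.8
```

drive_tool(rows="0 0 0.05 0 0 0 0;0 0 0.05 0 0 0 0;0 0 0 0 0 0 0")

```text
t: 27.48
eef_pos: [0.5346, -0.337, 0.0734]
orientation: [0.984, 0.022, 0.176, -0.003]
ft_force: [-1.6, 1.9, 3.0]
opening: 0.004
finger_force: 1.8
```

drive_tool(rows="0 0 0.04 0 0 0 0;0 0 0 0 0 0 0;0 0 0 0 0 0 0")

```text
t: 27.73
eef_pos: [0.5352, -0.337, 0.0721]
orientation: [0.984, 0.022, 0.176, -0.003]
ft_force: [-1.6, 2.7, 3.4]
opening: 0.004
finger_force: 2.2
```

drive_tool(rows="0 0 0.04 0 0 0 0;0 0 0.04 0 0 0 0;0 0 0 0 0 0 0;0 0 0 0 0 0 0")

```text
t: 28.07
eef_pos: [0.5357, -0.3372, 0.0712]
orientation: [0.984, 0.023, 0.175, -0.003]
ft_force: [-12.9, 5.9, 20.8]
opening: 0.006
finger_force: 11.6
```

Green is at its stop too, with a stiff rise to about 24 N. I retract clear and check everything.

drive_tool(rows="0 0 -0.2 0 0 0 0;0 0 -0.4 0 0 0 0;0 0 -0.6 0 0 0 0;0 0 -0.7 0 0 0 0;0 0 -0.7 0 0 0 0;-0.3 0 -0.6 0 0 0 0;-0.5 0.3 -0.3 0 0 0 0;-0.5 0.3 -0.3 0 0 0 0;-0.5 0.3 0 0 0 0 0;0 0 0 0 0 0 0;0 0 0 0 0 0 0")

```text
t: 28.98
eef_pos: [0.417, -0.3788, 0.1861]
orientation: [0.984, 0.021, 0.175, -0.003]
ft_force: [-0.6, -0.1, 0.8]
opening: 0.008
finger_force: 0.0
```

```bash
python3 - <<'E'
from h import *
o=observe();print(o["t"],o["eef_pos"],o["ft_force"])
c=camera("scene");b=camera("top")
cv2.imwrite("pics/fin.png",np.hstack([cv2.resize(c["pixels"],(400,300)),cv2.resize(b["pixels"],(400,300))])[:,:,::-1])
E
```

```text
28.9833 [ 0.41698216 -0.37878427  0.18608597] [-0.61927399 -0.09196941  0.81867816]
```

View pics/fin.png

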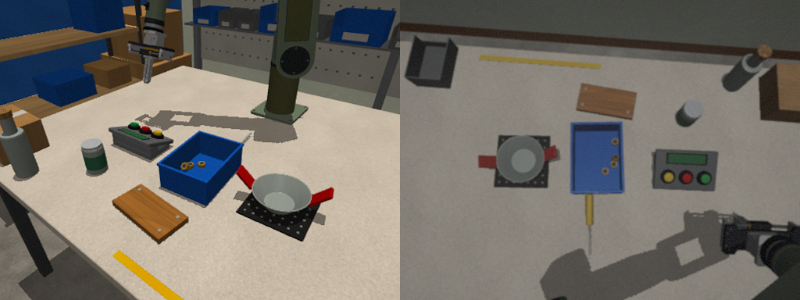

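The final view shows the nuts in the bin at about (610,160), the dish upright on the mat at (522,160), the other things unmoved and the arm clear.

```bash
python3 -c "
from workcell import *
print(hand_in())"
```

```text
the job is handed in; nothing more can be done
None
```

The job is handed in at about 29 s: all four nuts are in the bin, the dish is upright on the mat, yellow then green were each pressed to the stop (judged by the force rise), and red, the tin, the screwdriver and the panel were left alone.

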